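# Clamp the jaw blank in the fixture

## Task

Clamp the steel jaw blank in its fixture: push the swung-out clamp strap round over the blank until it meets its stop, and only then push the cam lever on top of it all the way down, so that its pad presses firmly on the blank. Nothing needs gripping: the blank stays as it lies in its nest, and the spare jaw, the two collets and the spanner around the fixture stay where they are.

Things in the scene. Friction and masses are not known exactly. Their poses are not given: they have to be found in the camera images.
- fixture: fixed steel base plate 130 (x) by 260 (y) by 15 mm; origin under its centre, on the bench (z = 0). In its frame the strap's pivot post stands at (0, -85) mm, the blank's nest (rails 12 mm high) is centred at (0, +55) mm, and a 14 mm stop pin, 80 mm high, at (-20, -45) mm. The strap opens to the +x side: it is closed by pushing its outer flank towards -x.
- strap_pivot (a point): point on the strap's vertical pivot axis at the height of the strap's top face (82 mm above the bench); a 22 mm round nut stands 10 mm above it
- strap (a joint): strap angle about its upright pivot, rad: 0 = against its stop, pointing along the fixture's +y over the blank; grows as it swings out towards the fixture's +x (at 1.57 it points along +x), limit 1.9. Starts between 0.9 and 1.7. Friction holds it where it is left; about 3 N at 60 mm from the pivot moves it.
- strap_push (a point): point on the centre line of the strap's top face, 60 mm out from the pivot axis, beside which its flank can be pushed. The strap is a flat steel bar 26 mm wide and 12 mm thick, 70 to 82 mm above the bench, reaching from 20 mm behind the pivot to 166 mm beyond it. Below it here is free space down to the plate.
- lever_axis (a point): centre of the cam lever's level hinge pin, on the strap 140 mm out from the pivot and 95 mm above the bench, between two 5 mm cheeks (outer width 26 mm, up to 104 mm above the bench). It travels with the strap.
- lever (a joint): lever angle about that pin, rad: at 0 it leans 0.3 outward from upright (away from the strap's pivot); grows as it is pushed over the top and down towards the strap's pivot (upright at 0.3); limit 1.75, nearly level above the strap. Starts between 0 and 0.25. Friction (0.2 N m) holds it where it is left; pushing near its end takes 3 to 5 N.
- lever_tip (a point): centre of the lever's free end, 80 mm from the hinge pin. The lever is a straight steel bar 12 mm wide and 10 mm thick; its last 24 mm is a black grip 18 mm wide and 12 mm thick.
- pad: rubber pressure pad, 22 mm across and 7 mm thick, under the strap straight below the lever's pin; 4 mm clear of the blank with the lever at 0, and moved down 4.2 mm per rad of the lever on a 4 N/mm spring. Its origin is at the strap's underside height with the lever at 0 (11 mm above the pad's face).
- blank: the jaw blank to be clamped: loose stepped dark steel block, 45 (x) by 56 (y) by 40 mm, about 0.7 kg, lying in the nest with 2 mm play; its top is 55 mm above the bench. Origin at the centre of its underside. Not to be moved.
- spare: a spare jaw of the same stepped shape and size lying on the bench; origin at the centre of its underside. Leave it alone.
- collet_big: steel collet standing upright, 44 mm thick with a 54 mm head, 72 mm high; origin at the centre of its underside. Leave it alone.
- collet_small: steel collet standing upright, 30 mm thick with a 40 mm head, 55 mm high; origin at the centre of its underside. Leave it alone.
- spanner: flat open-ended spanner 160 mm long lying on the bench, along its x; origin at the centre of its underside. Leave it alone.

How it is judged:
By the outcome, as a careful person would: the job done as asked, in the order asked, and still so for the second after the job is handed in, with the robot touching nothing.
It also fails if it takes over 51 s, if anything falls off the work surface, if the arm or the gripper's body presses on something with over 40 N, if the wrist force passes 120 N, or if a joint passes its speed limit or range.

## Robot

A 6-joint arm with a two-finger parallel gripper is mounted at the origin on the work surface. World frame = base frame: x ahead of the robot, y to its left, z up, the work surface at z = 0. Lengths are in m, angles in rad, forces in N, time in s.
With the tool pointing down it reaches from about 0.275 to 0.875 m from the base axis. Payload 12.5 kg.
Tool frame: the origin (TCP) lies at the very end of the fingers, on their centre line; the grasp point (between the pads) lies 19 mm behind it; z points along the fingers, y is the direction in which the jaws open and shut (so a half turn about z gives the same grasp; the last joint's range is limited). The gripper opens to 85 mm and grips with 20 to 120 N. Pads are 22 mm wide; open, the fingers measure 114 mm over their backs; the gripper's body (76 mm by 85 mm) begins 54 mm behind the grasp point. The pads swing forward as they close: fully open they stand 13 mm farther back than shut.
Start: joints at [1.214, 0.351, 1.652, -0, 1.139, -0.085], TCP at [0.148, 0.53, 0.199] pointing down, gripper open.
Joint ranges: [-2.75, 2.75], [-0.79, 2.1], [0.01, 2.65], [-1.57, 4.71], [0.07, 3.14], [-2.87, 2.87]. Speed limits (rad/s): [2.22, 2.22, 2.79, 3.14, 3.14, 3.14].

## Interface

Orientations are given as a rotation vector (axis times angle).
In Python, from bench import * gives the robot as it stands.
- The arm moves only by the tool arm_command, never from a script. Its argument "rows" is one flat list of numbers, 6 for each row, row after row: the shift along the world's x, y, z in mm, then the turn, a rotation vector about the world's x, y, z in degrees. A call has 1 to 5 rows; each row shifts and turns the pose as measured when the row begins; what a row does not reach is not made up. A row lasts 1/10 s, in which the tool goes at most 50 mm and 8.59 degrees, less where a joint would pass 70% of its speed; a pose out of reach is approached as far as the arm can. A call with a gripper value outside its range is refused whole. "claw" is the opening, from 0 (shut) to 1 (fully open), set as the call begins (left out, the last holds). The fingers move at their own pace and stop on an object; "force" is the grip in N (left out, the last holds). Time passes only in rows, so rows that do not move let the fingers close. It gives the time, the measured TCP pose, the force and the opening at its end, in the units of the state.
- observe(): the state, without advancing time (a new reading comes with each control period).
- capture(name): name is "scene" or "side" or "wrist"; returns the picture (420x560x3 uint8, blue, green, red); there is no depth.
- camera_info(name): a dict with "mtx" (3x3 intrinsics, pixels), "rvec" (rotation vector, rad) and "tvec" (3), from world to camera coordinates, as OpenCV has them; the wrist camera has in their place "hand_eye" (4x4, takes a point from camera to tool coordinates, whose origin is the TCP and whose axes are the flange's). Camera axes: x right, y down, z forward; pixel columns grow to the right and rows downward; lengths in m; the calibration is good to about 2 mm. A picture is of the moment at which its call begins: read the wrist's pose just before it. camera_info takes no time and is no camera call.
- close_job(): hands the job in, once; it reports no verdict.
The state is a dict: "time_s": time; "joint_positions": joint angles; "joint_vel": joint speeds; "effort": joint torques, N m; "tcp_pos": TCP position; "orientation": TCP orientation; "contact_force": force on the tool from outside, world axes, zero at the start; "ft_torque": the same for the moment, N m; "grip_width": finger opening in m.
Only numpy, scipy, OpenCV 4.12 (cv2) and the standard library are available. Lean on these libraries where they do the work, as an engineer would, in place of code of your own. Each camera call takes 0.05 s, during which the arm holds its last target. There are 200 camera calls.

## Working session

There is one attempt and no reset: what is moved stays moved. The work goes in short steps, Python scripts to look and compute and a tool call to move; the robot and the scene stay as the last step left them, time stands still between calls to the robot, and variables do not carry over. Pictures are saved under pics/ and viewed, about 8 in all and at most 12, crops included, and the job is handed in when it is done.

Besides the shell and the picture viewer there is one more tool, called as name(argument=value, ...) on one line, values as JSON. arm_command: Moves the arm, as the interface text tells. Its arguments: {"type":"object","properties":{"rows":{"type":"array","items":{"type":"number"}},"claw":{"type":"number"},"force":{"type":"number"}},"required":["rows"]}

```bash
mkdir -p pics; ls; python3 - <<'E'
from bench import *
import cv2
for n in("scene","side"):
    cv2.imwrite(f"pics/{n}1.png",capture(n)); print(n,camera_info(n))
print(camera_info("wrist"))
print(observe())
E
```

```text
pics
scene {'mtx': array([[408.92607738,   0.        , 282.66019016],
       [  0.        , 408.92607738, 208.01244389],
       [  0.        ,   0.        ,   1.        ]]), 'rvec': array([ 2.46569902,  0.76567594, -0.22857858]), 'tvec': array([-0.525084  , -0.1120131 ,  0.94725162])}
side {'mtx': array([[481.34615488,   0.        , 275.00053494],
       [  0.        , 481.34615488, 200.41609629],
       [  0.        ,   0.        ,   1.        ]]), 'rvec': array([ 2.21906977, -0.14488087,  0.06820857]), 'tvec': array([-0.50805156,  0.20516823,  0.80178562])}
{'mtx': array([[366.37172697,   0.        , 280.68124116],
       [  0.        , 366.37172697, 210.50521139],
       [  0.        ,   0.        ,   1.        ]]), 'hand_eye': array([[ 3.64793882e-04, -9.55528230e-01, -2.94899421e-01,
         7.53564985e-02],
       [ 9.99999773e-01,  1.81745762e-04,  6.48121289e-04,
         1.28912571e-04],
       [-5.65701468e-04, -2.94899591e-01,  9.55528080e-01,
        -1.75017213e-01],
       [ 0.00000000e+00,  0.00000000e+00,  0.00000000e+00,
         1.00000000e+00]])}
{'time_s': 0.1, 'joint_positions': array([ 1.21436160e+00,  3.51227249e-01,  1.65232938e+00,  3.92006924e-05,
        1.13910300e+00, -8.45884972e-02]), 'joint_vel': array([ 3.48712654e-04, -1.03871049e-03, -1.96977983e-03,  3.23936638e-04,
       -1.65936772e-03,  5.92606137e-05]), 'effort': array([ 1.98142669e-03, -5.06831932e+01, -2.91874498e+01, -4.29379224e-05,
        2.59601860e-03,  4.16337556e-06]), 'tcp_pos': array([0.14752793, 0.52951346, 0.19819936]), 'orientation': array([-4.25690588e-01, -3.11234715e+00,  1.62305028e-03]), 'contact_force': array([-0.30407607, -0.25897768,  0.33734756]), 'ft_torque': array([0.03787077, 0.01438439, 0.01511202]), 'grip_width': 0.0859681175918304}
```

View pics/scene1.png

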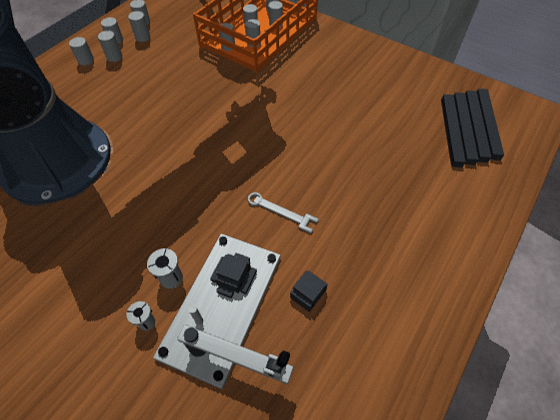

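View pics/side1.png

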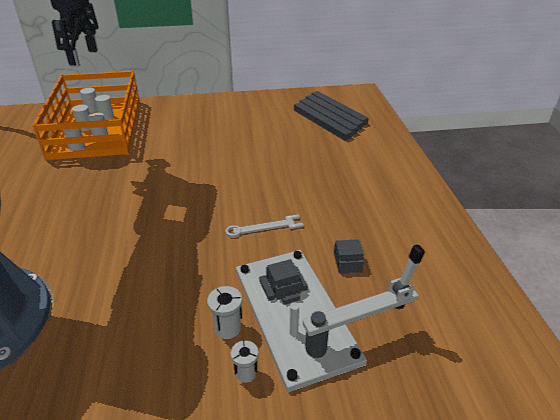

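Scene: plate corners near (223,236), (280,256), (217,385), (155,361), pivot nut (191,335), lever grip end (284,354). Side: nut (319,318), lever tip (418,250), strap end (414,297).

```bash
cat > h.py <<'E'
from bench import *
import cv2, numpy as np
def ray(n,uv):
    c=camera_info(n);R=cv2.Rodrigues(np.array(c["rvec"]))[0];t=np.array(c["tvec"])
    p=cv2.undistortPoints(np.array([[uv]],float),c["mtx"],None)[0,0]
    return -R.T@t, R.T@np.array([p[0],p[1],1])
def onz(n,uv,z):
    o,d=ray(n,uv); return o+d*(z-o[2])/d[2]
def tri(a,b):
    o1,d1=ray("scene",a);o2,d2=ray("side",b)
    s=np.linalg.lstsq(np.c_[d1,-d2],o2-o1,rcond=None)[0]
    p,q=o1+d1*s[0],o2+d2*s[1]
    return (p+q)/2,np.linalg.norm(p-q)
E
python3 - <<'E'
from h import *
np.set_printoptions(precision=4,suppress=True)
for n in("scene","side"):
    im=cv2.imread(f"pics/{n}1.png")
    x,y,w,h=(145,225,170,165) if n=="scene" else (205,235,225,160)
    cv2.imwrite(f"pics/c_{n}.png",cv2.resize(im[y:y+h,x:x+w],None,fx=3.5,fy=3.5,interpolation=cv2.INTER_CUBIC))
for uv in[(223,236),(280,256),(217,385),(155,361)]: print("sc",onz("scene",uv,.015))
for uv in[(236,265),(301,250),(365,361),(289,390)]: print("sd",onz("side",uv,.015))
print("nut",onz("scene",(191,335),.092),onz("side",(319,318),.092),tri((191,335),(319,318)))
print("tip",tri((284,354),(418,250)))
E
```

```text
sc [0.4535 0.0563 0.015 ]
sc [0.5729 0.0845 0.015 ]
sc [ 0.6211 -0.1657  0.015 ]
sc [ 0.5111 -0.1957  0.015 ]
sd [0.4481 0.0635 0.015 ]
sd [0.5738 0.0874 0.015 ]
sd [ 0.6278 -0.165   0.015 ]
sd [ 0.507 -0.197  0.015]
nut [ 0.5586 -0.1368  0.092 ] [ 0.5588 -0.1369  0.092 ] (array([ 0.5587, -0.1369,  0.0921]), np.float64(0.00023499595850784788))
tip (array([ 0.7061, -0.0956,  0.1709]), np.float64(0.004586004152425909))
```

View pics/c_scene.png

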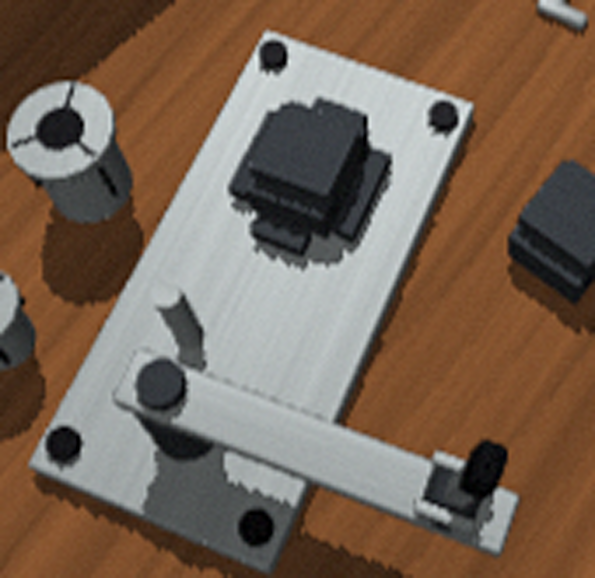

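View pics/c_side.png

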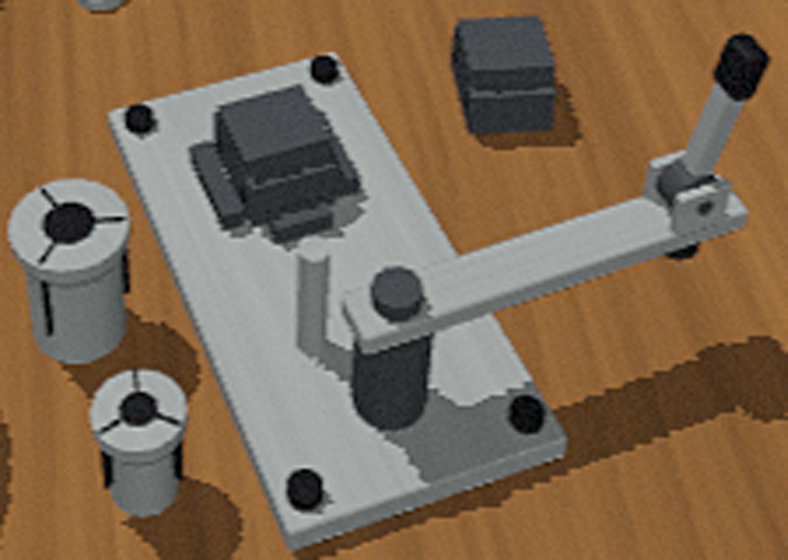

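arm_command(rows=[10,-15,30,0,0,-5.9,28,-40,20,0,0,-5.9,28,-40,5,0,0,-5.9,28,-40,0,0,0,-5.9,28,-40,0,0,0,-5.9], claw=0, force=40)

```text
time_s: 0.6
tcp_pos: [0.2684, 0.3526, 0.2523]
orientation: [-1.218, -2.894, 0.005]
contact_force: [0.5, 1.5, 0.1]
grip_width: 0.0122
```

```bash
python3 - <<'E'
from h import *
P=np.array([.5587,-.1369])
e=onz("scene",(290.4,375),.082)[:2]-P; print("strap end",e,np.hypot(*e),np.degrees(np.arctan2(e[1],e[0])))
e=onz("side",(205+742/3.5,235+213/3.5),.082)[:2]-P; print(e,np.hypot(*e),np.degrees(np.arctan2(e[1],e[0])))
E
```

```text
strap end [0.15896685 0.04069937] 0.16409416878526323 14.36064001963497
[0.16011859 0.02990227] 0.16288679907270434 10.578181104486475
```

arm_command(rows=[28,-40,0,0,0,-6,28,-40,0,0,0,-6,28,-40,0,0,0,-6,28,-40,0,0,0,-6,28,-40,0,0,0,-6])

```text
time_s: 1.1
tcp_pos: [0.4096, 0.1459, 0.2523]
orientation: [-1.951, -2.459, 0.003]
contact_force: [1.2, 0.9, -0.3]
grip_width: -0.0
```

arm_command(rows=[28,-40,0,0,0,0,28,-40,0,0,0,0,28,-40,0,0,0,0,28,-40,0,0,0,0,28,-40,0,0,0,0])

```text
time_s: 1.6
tcp_pos: [0.5505, -0.0607, 0.2517]
orientation: [-1.958, -2.452, 0.003]
contact_force: [0.9, 1.2, 0.9]
grip_width: 0.0
```

arm_command(rows=[28,-35,0,0,0,0,28,-36,0,0,0,0,26,-35,0,0,0,0,0,0,0,0,0,0,0,0,0,0,0,0])

```text
time_s: 2.1
tcp_pos: [0.6357, -0.1769, 0.2476]
orientation: [-1.962, -2.444, 0.006]
contact_force: [-1.1, 0.3, 0.2]
grip_width: 0.0001
```

```bash
python3 - <<'E'
from h import *
print(observe()["tcp_pos"])
cv2.imwrite("pics/side2.png",capture("side")); cv2.imwrite("pics/wrist2.png",capture("wrist"))
E
```

```text
[ 0.63571326 -0.17693036  0.24764224]
```

View pics/wrist2.png

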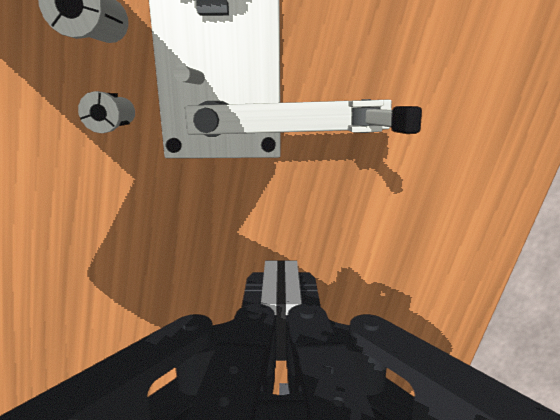

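arm_command(rows=[0,0,-40,0,0,0,0,0,-40,0,0,0,0,0,-40,0,0,0,0,0,-40,0,0,0,0,0,-24,0,0,0])

```text
time_s: 2.7
tcp_pos: [0.6355, -0.1707, 0.066]
orientation: [1.956, 2.453, 0.001]
contact_force: [0.4, 0.3, 0.1]
grip_width: 0.0
```

arm_command(rows=[-1.5,7,0,0,0,0,-1.5,7,0,0,0,0,-1.5,7,0,0,0,0,-1.5,7,0,0,0,0,-1.5,7,0,0,0,0])

```text
time_s: 3.2
tcp_pos: [0.6272, -0.1302, 0.0692]
orientation: [1.952, 2.455, 0.002]
contact_force: [0.2, 0.3, 1.0]
grip_width: -0.0
```

arm_command(rows=[-1,6.5,-4,0,0,5.5,-1.6,6.4,-2,0,0,5.5,-2.2,6.2,0,0,0,5.5,-2.8,6,0,0,0,5.5,-3.3,5.7,0,0,0,5.5])

```text
time_s: 3.7
tcp_pos: [0.6179, -0.0959, 0.068]
orientation: [1.285, 2.855, 0.009]
contact_force: [-0.2, -0.1, -0.3]
grip_width: -0.0003
```

```bash
python3 - <<'E'
from h import *
o=observe();print(o["tcp_pos"],o["contact_force"])
im=capture("side");cv2.imwrite("pics/side3.png",cv2.resize(im[150:400,200:450],None,fx=2,fy=2))
E
```

```text
[ 0.61788763 -0.09589731  0.06800664] [-0.24727218 -0.06590255 -0.34979632]
```

View pics/side3.png

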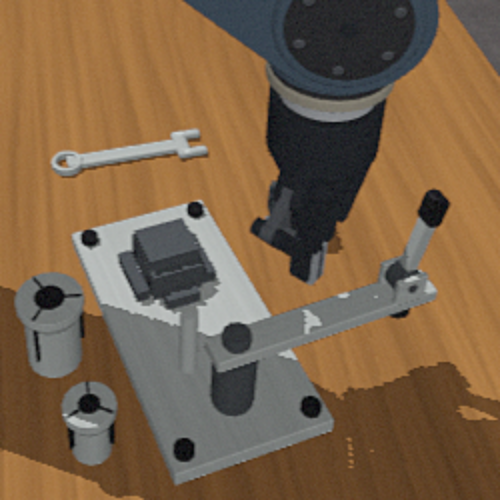

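Side view: the finger tip (px ~353,289) stands on the far side of the unmoved strap; I check where it really is.

```bash
python3 - <<'E'
from h import *
o=observe();np.set_printoptions(precision=4,suppress=True);print(o["tcp_pos"],o["time_s"],cv2.Rodrigues(o["orientation"])[0])
for n in("scene","side"):
    c=camera_info(n);print(n,cv2.projectPoints(np.array([o["tcp_pos"],[.6355,-.1707,.066],[.6272,-.1302,.069],[.5587,-.1369,.082]]),c["rvec"],c["tvec"],c["mtx"],None)[0].reshape(-1,2))
cv2.imwrite("pics/scene3.png",cv2.resize(capture("scene")[200:400,130:330],None,fx=2.5,fy=2.5))
E
```

```text
[ 0.6175 -0.0951  0.0681] 3.75 [[-0.6679  0.7442  0.0125]
 [ 0.7442  0.6679  0.001 ]
 [-0.0076  0.0099 -0.9999]]
scene [[238.8878 338.6523]
 [217.6695 387.5556]
 [229.8765 360.8613]
 [192.2206 336.924 ]]
side [[349.9466 302.6079]
 [375.2548 342.7999]
 [362.1937 319.5908]
 [318.5832 322.4492]]
```

View pics/scene3.png

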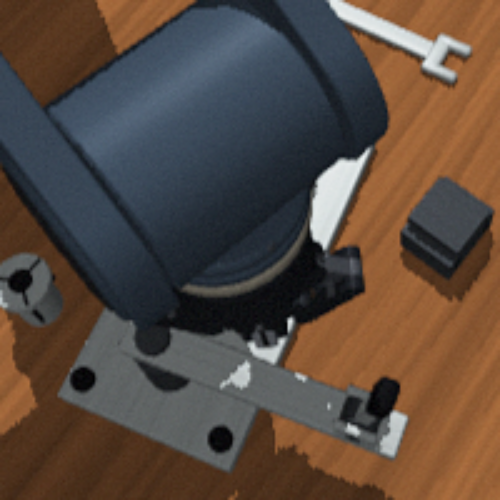

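```bash
python3 - <<'E'
from h import *
for a in [(236,336),(238,338),(234,333)]:
  for b in[(353,289),(355,291)]: print(tri(a,b))
E
```

```text
(array([ 0.61890407, -0.09936405,  0.10255566]), np.float64(0.0022978660794948902))
(array([ 0.62011504, -0.10041701,  0.10085191]), np.float64(0.001756454574376102))
(array([ 0.62106609, -0.09834893,  0.0996166 ]), np.float64(0.005953737746837206))
(array([ 0.62228642, -0.09937185,  0.0978292 ]), np.float64(0.001887769264918977))
(array([ 0.61635418, -0.09965767,  0.10540415]), np.float64(0.002757416412275923))
(array([ 0.61755658, -0.10075211,  0.10380828]), np.float64(0.0068043803331864295))
```

```bash
python3 - <<'E'
from h import *
c=camera_info("wrist");H=np.array(c["hand_eye"])
def proj(p,T,rv):
    W=np.eye(4);W[:3,:3]=cv2.Rodrigues(np.array(rv))[0];W[:3,3]=T
    q=np.linalg.inv(W@H)@np.append(p,1);q=c["mtx"]@q[:3];return q[:2]/q[2]
for dz in(0,.015,.03,.045):
    T=[.6357,-.1769,.2476+dz];rv=[-1.962,-2.444,.006]
    print(dz,[proj(p,T,rv).round(1) for p in([.5587,-.1369,.092],[.5111,-.1957,.015],[.6211,-.1657,.015])])
E
```

```text
0 [array([206.2, 121.6]), array([169.8, 160.7]), array([271.4, 155.9])]
0.015 [array([209.5, 120.6]), array([173.6, 158.6]), array([271.8, 154. ])]
0.03 [array([212.5, 119.7]), array([177.2, 156.7]), array([272.2, 152.2])]
0.045 [array([215.3, 118.9]), array([180.6, 154.8]), array([272.6, 150.5])]
```

arm_command(rows=[0,0,35,0,0,-5,3,-24,0,0,0,-7,3,-25,0,0,0,-8,4,-25,0,0,0,-8,0,0,0,0,0,0])

```text
time_s: 4.3
tcp_pos: [0.6295, -0.1718, 0.1076]
orientation: [1.977, 2.42, 0.008]
contact_force: [-0.1, 0.6, -0.6]
grip_width: -0.0001
```

```bash
python3 - <<'E'
from h import *
o=observe();print(o["tcp_pos"],o["orientation"])
im=capture("side");cv2.imwrite("pics/side4.png",cv2.resize(im[150:400,200:450],None,fx=2,fy=2))
c=camera_info("side");print(cv2.projectPoints(o["tcp_pos"][None],c["rvec"],c["tvec"],c["mtx"],None)[0])
E
```

```text
[ 0.62950506 -0.17177927  0.10759789] [1.97691451 2.41986255 0.00752856]
[[[375.00224266 325.39216906]]]
```

View pics/side4.png

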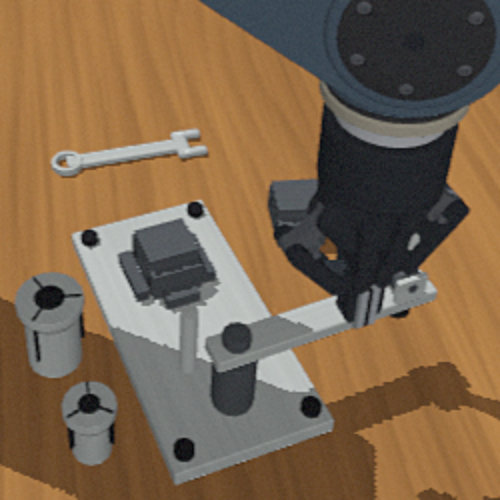

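Finger tip seen at about (381,313), TCP projects to (375,325): the true tips stand ~25 mm behind the stated TCP, so I go lower.

arm_command(rows=[-3,0,-25,0,0,0,0,0,-25,0,0,0,0,0,-20,0,0,0,0,0,-4,0,0,0,0,0,0,0,0,0])

```text
time_s: 4.85
tcp_pos: [0.6269, -0.1668, 0.0335]
orientation: [1.963, 2.429, 0.011]
contact_force: [-0.1, 0.4, -0.5]
grip_width: 0.0002
```

arm_command(rows=[-1.5,6,0,0,0,0,-1.5,6,0,0,0,0,-1.5,6,0,0,0,0,-1.5,6,0,0,0,0,-1.5,6,0,0,0,0])

```text
time_s: 5.35
tcp_pos: [0.6214, -0.1351, 0.0376]
orientation: [1.957, 2.424, 0.014]
contact_force: [2.2, -3.0, -1.9]
grip_width: -0.0
```

arm_command(rows=[-0.5,6,-1,0,0,5.5,-1,5.9,-1,0,0,5.5,-1.6,5.8,-1,0,0,5.5,-2.1,5.6,-1,0,0,5.5,-2.7,5.4,-1,0,0,5.5])

```text
time_s: 5.85
tcp_pos: [0.6158, -0.1053, 0.036]
orientation: [1.298, 2.826, 0.025]
contact_force: [1.9, -3.2, 2.5]
grip_width: 0.0004
```

arm_command(rows=[-3.4,5,-1,0,0,5,-3.9,4.7,-1,0,0,5,-4.4,4.3,-1,0,0,5,-4.8,3.9,-1,0,0,5,-5.2,3.4,-1,0,0,5])

```text
time_s: 6.35
tcp_pos: [0.5976, -0.0826, 0.0352]
orientation: [0.624, 3.039, 0.038]
contact_force: [3.5, -1.5, 2.3]
grip_width: 0.0001
```

arm_command(rows=[-5.3,2.7,-1,0,0,6,-5.5,2.2,-1,0,0,6,-5.6,1.6,-1,0,0,6,-4,0.8,0,0,0,4,-3,0.4,0,0,0,4])

```text
time_s: 6.85
tcp_pos: [0.5773, -0.0714, 0.0357]
orientation: [-0.107, 3.096, 0.054]
contact_force: [3.3, 1.1, -1.7]
grip_width: -0.0003
```

arm_command(rows=[-2.5,0.3,0,0,0,2,-2.5,0,0,0,0,2,-2,-0.2,0,0,0,1,-2,-0.2,0,0,0,1,-2,-0.2,0,0,0,0])

```text
time_s: 7.35
tcp_pos: [0.5683, -0.0694, 0.0372]
orientation: [-0.279, 3.08, 0.058]
contact_force: [15.0, 3.2, -10.2]
grip_width: 0.0004
```

arm_command(rows=[-2,-0.4,0,0,0,0,-2,-0.4,0,0,0,0])

```text
time_s: 7.55
tcp_pos: [0.5687, -0.0695, 0.0381]
orientation: [-0.276, 3.07, 0.056]
contact_force: [14.7, 6.7, -9.1]
grip_width: -0.0005
```

arm_command(rows=[10,2,0,0,0,0,15,3,0,0,0,0,15,3,0,0,0,0,0,0,30,0,0,0,0,0,40,0,0,0])

```text
time_s: 8.05
tcp_pos: [0.6065, -0.0599, 0.1046]
orientation: [-0.274, 3.083, 0.062]
contact_force: [-0.0, -0.7, 0.1]
grip_width: 0.0
```

arm_command(rows=[10,0,45,0,0,0,10,0,45,0,0,0,0,0,40,0,0,0,0,0,0,0,0,0])

```text
time_s: 8.45
tcp_pos: [0.6271, -0.0596, 0.2446]
orientation: [-0.272, 3.083, 0.059]
contact_force: [0.0, -0.2, -0.3]
grip_width: -0.0004
```

```bash
python3 - <<'E'
from h import *
o=observe();print(o["tcp_pos"],o["orientation"],o["contact_force"])
im=capture("side");cv2.imwrite("pics/side5.png",im)
w=capture("wrist");cv2.imwrite("pics/wrist5.png",w)
s=capture("scene");cv2.imwrite("pics/scene5.png",s)
a=cv2.resize(im[190:390,210:410],None,fx=2,fy=2);b=cv2.resize(s[220:400,140:300],(400,400))
cv2.imwrite("pics/m5.png",np.hstack([a,b]))
E
```

```text
[ 0.62711923 -0.05962911  0.2446479 ] [-0.27189095  3.08255061  0.05897649] [ 0.01118628 -0.2362531  -0.34580089]
```

View pics/m5.png

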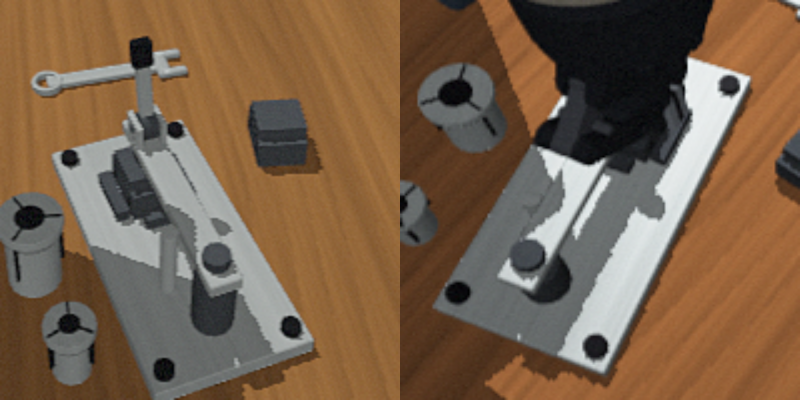

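Both views show the strap lying over the blank against the pin, and the lever still near upright (tip at side px ~ (280,210)). Views used: 9. Now to the lever: turn the tool 90° and go outside it.

arm_command(rows=[-21,21,0,0,0,-8.2,-21,21,0,0,0,-8.2,-21,21,0,0,0,-8.2,-21,21,0,0,0,-8.2,-21,21,0,0,0,-8.2])

```text
time_s: 9.1
tcp_pos: [0.5125, 0.0466, 0.2273]
orientation: [0.872, 2.984, 0.039]
contact_force: [1.6, -0.4, 0.9]
grip_width: 0.0002
```

arm_command(rows=[0,0,0,0,0,-8.2,0,0,0,0,0,-8.2,0,0,0,0,0,-8.2,0,0,0,0,0,-8.2,0,0,0,0,0,-8.2])

```text
time_s: 9.6
tcp_pos: [0.5044, 0.0494, 0.2187]
orientation: [1.902, 2.471, 0.008]
contact_force: [0.1, 0.2, 0.6]
grip_width: -0.0001
```

```bash
python3 - <<'E'
from h import *
o=observe();np.set_printoptions(precision=4,suppress=True);print(o["tcp_pos"],o["orientation"],cv2.Rodrigues(o["orientation"])[0],o["joint_positions"])
P=np.array([.5587,-.1369])
for a in(100.9,101.9,102.9):
    v=np.array([np.cos(np.radians(a)),np.sin(np.radians(a))])
    for r,z in((.153,.174),(.14,.104)):
        for n in("side",):
            c=camera_info(n);print(a,r,cv2.projectPoints(np.array([[*(P+r*v),z]]),c["rvec"],c["tvec"],c["mtx"],None)[0].ravel())
E
```

```text
[0.5044 0.0494 0.2187] [1.9024 2.471  0.0085] [[-0.2555  0.9666  0.0216]
 [ 0.9667  0.2558 -0.0098]
 [-0.015   0.0184 -0.9997]] [ 0.0116  0.2394  1.7521 -0.0111  1.1286 -0.2424]
100.9 0.153 [284.5939 210.7997]
100.9 0.14 [286.7831 248.6931]
101.9 0.153 [283.0003 211.1432]
101.9 0.14 [285.3869 249.0242]
102.9 0.153 [281.414  211.5047]
102.9 0.14 [283.9974 249.3726]
```

arm_command(rows=[12,-2,-20,0,0,0,0,0,-30,0,0,0,0,0,-30,0,0,0,0,0,-23,0,0,0,0,0,0,0,0,0])

```text
time_s: 10.1
tcp_pos: [0.511, 0.0473, 0.1051]
orientation: [1.917, 2.473, -0.006]
contact_force: [-0.9, 0.0, -0.6]
grip_width: -0.0003
```

```bash
python3 - <<'E'
from h import *
o=observe();print(o["tcp_pos"],o["orientation"],o["contact_force"])
im=capture("side");w=capture("wrist")
cv2.imwrite("pics/m6.png",np.hstack([cv2.resize(im[180:320,210:350],(420,420)),w[:, 90:470]]))
E
```

```text
[0.51102625 0.04725312 0.10513837] [ 1.91703826  2.47342609 -0.0059794 ] [-0.89197332  0.00487237 -0.60627909]
```

View pics/m6.png

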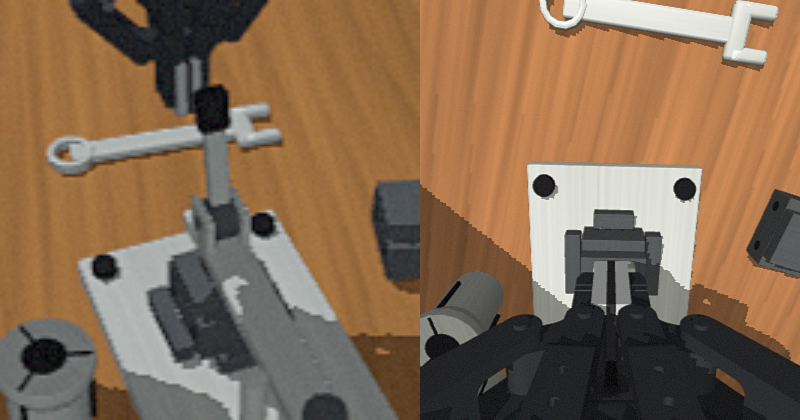

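Side picture: finger tip (~270,216) just outside the grip (~281,215), a few mm left of the strap line. Shift right slightly, raise, push inward. (10 views used.)

arm_command(rows=[4,0,11,0,0,0,1.6,-6.8,0,0,0,0,1.6,-6.8,0,0,0,0,1.6,-6.8,0,0,0,0,1.6,-6.8,0,0,0,0])

```text
time_s: 10.7
tcp_pos: [0.5262, 0.0188, 0.1247]
orientation: [1.911, 2.467, 0.006]
contact_force: [-0.3, 3.5, 2.1]
grip_width: 0.0001
```

arm_command(rows=[1,-5.8,-1,0,0,0,1,-5.8,-1,0,0,0,1,-5.8,-1,0,0,0,1,-5.8,-1.5,0,0,0,1,-5.5,-2,0,0,0])

```text
time_s: 11.2
tcp_pos: [0.5327, -0.0127, 0.1185]
orientation: [1.911, 2.465, 0.009]
contact_force: [2.2, 4.5, 1.0]
grip_width: 0.0001
```

arm_command(rows=[0.8,-4,-2,0,0,0,0.8,-4,-2.5,0,0,0,0.8,-4,-3.5,0,0,0,0.8,-4,-4,0,0,0,0.8,-4,-4,0,0,0])

```text
time_s: 11.7
tcp_pos: [0.5376, -0.0351, 0.1015]
orientation: [1.91, 2.464, 0.009]
contact_force: [1.6, 3.6, 2.5]
grip_width: -0.0001
```

arm_command(rows=[0.5,-2.5,-4.5,0,0,0,0.5,-2.5,-4.5,0,0,0,0.4,-2,-4.5,0,0,0,0.2,-1,-4,0,0,0,0,0,-3,0,0,0])

```text
time_s: 12.2
tcp_pos: [0.5397, -0.0452, 0.0792]
orientation: [1.909, 2.463, 0.008]
contact_force: [-0.2, -2.1, 5.3]
grip_width: 0.0002
```

arm_command(rows=[0,0,-2.5,0,0,0,0,0,-2.5,0,0,0,0,0,-2.5,0,0,0])

```text
time_s: 12.5
tcp_pos: [0.5404, -0.0456, 0.073]
orientation: [1.907, 2.462, 0.008]
contact_force: [-14.9, 0.3, 44.9]
grip_width: -0.0004
```

Hard limit reached (45 N). Lift off and check.

arm_command(rows=[0,0,8,0,0,0,0,0,20,0,0,0,0,0,40,0,0,0,0,0,45,0,0,0,0,0,45,0,0,0])

```text
time_s: 13.0
tcp_pos: [0.5334, -0.0431, 0.228]
orientation: [1.918, 2.476, -0.004]
contact_force: [1.3, 0.3, -0.8]
grip_width: -0.0
```

arm_command(rows=[-45,20,20,0,0,0,-45,20,0,0,0,0,-45,20,0,0,0,0,-30,20,0,0,0,0,0,0,0,0,0,0])

```text
time_s: 13.5
tcp_pos: [0.3665, 0.038, 0.2499]
orientation: [1.917, 2.473, 0.001]
contact_force: [0.5, -0.4, 0.3]
grip_width: 0.0002
```

```bash
python3 - <<'E'
from h import *
o=observe();print(o["tcp_pos"],o["contact_force"],o["time_s"])
im=capture("side");s=capture("scene")
cv2.imwrite("pics/side7.png",im);cv2.imwrite("pics/scene7.png",s)
cv2.imwrite("pics/m7.png",np.hstack([cv2.resize(im[235:395,205:365],(400,400),interpolation=2),cv2.resize(s[225:395,145:315],(400,400),interpolation=2)]))
E
```

```text
[0.36652173 0.03795789 0.24990283] [ 0.53925672 -0.39654985  0.305348  ] 13.5
```

View pics/m7.png

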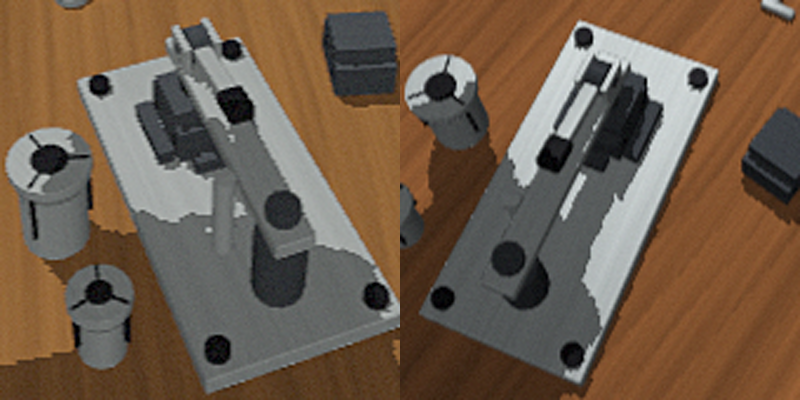

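```bash
python3 - <<'E'
from h import *
np.set_printoptions(precision=4,suppress=True)
P=np.array([.5587,-.1369])
ims={n:cv2.imread(f"pics/{n}7.png") for n in("scene","side")}
c={}
for n,(x,y,w,h) in {"scene":(198,278,24,24),"side":(289,266,20,22)}.items():
    g=cv2.cvtColor(ims[n][y:y+h,x:x+w],6); m=(g<45).astype(np.uint8)
    k,l,st,ce=cv2.connectedComponentsWithStats(m); i=1+np.argmax(st[1:,4]); c[n]=ce[i]+[x,y]; print(n,st[i],c[n])
t,e=tri(c["scene"],c["side"]);d=t[:2]-P
print("grip centre",t,e,"r",np.hypot(*d),"dir",np.degrees(np.arctan2(d[1],d[0])))
# plate direction from its four black screws
def screws(n,gs):
    out=[]
    for u,v in gs:
        a=cv2.cvtColor(ims[n][v-6:v+7,u-6:u+7],6); m=cv2.moments((a<60).astype(np.uint8),True)
        out.append(onz(n,(u-6+m["m10"]/m["m00"],v-6+m["m01"]/m["m00"]),.017)[:2])
    return np.array(out)
S=screws("scene",[(223,241),(272,258),(218,376),(163,351)]); D=screws("side",[(245,269),(298,255),(355,353),(292,375)])
for q in(S,D):
    f=(q[0]+q[1]-q[2]-q[3]);print("fixture +y",np.degrees(np.arctan2(f[1],f[0])),"centre",q.mean(0))
# shift of pad/cheek region in side between closing and now
a,b=[cv2.imread(f"pics/side{i}.png") for i in(5,7)]
r=cv2.matchTemplate(b[238:275,262:302],a[246:266,270:284],cv2.TM_CCOEFF_NORMED);_,s,_,p=cv2.minMaxLoc(r);print("shift",p[0]+262-270,p[1]+238-246,s)
E
```

```text
scene [  6   4  14  17 157] [210.465  290.0382]
side [  3   4  14  15 151] [298.7682 276.649 ]
grip centre [ 0.541  -0.0659  0.1059] 0.00026798833333516745 r 0.07320127225155473 dir 103.99759461150967
fixture +y 102.44076486462347 centre [ 0.537  -0.0532]
fixture +y 102.95678915600882 centre [ 0.5392 -0.0503]
shift 0 0 0.9268292188644409
```

```bash
python3 -c "
from bench import *
print(close_job())"
```

```text
the job is handed in; nothing more can be done
None
```

The blank is clamped and the job is handed in, after about 13.5 s of the 51 s allowed. I pushed the strap round first, until it met its stop at about 15 N. Then I pushed the cam lever over and down to its hard stop, which read about 45 N on the wrist. After that I drew the arm clear.

**Strap:** it measures 104° against 102.4–103° for the fixture's own axis, which is closed within measuring error. A template match on the side pictures before and after the lever push found no shift of the strap.

**Lever:** the grip's centre is 73 mm from the pivot axis and 106 mm high. Fully down it should be at about 72.5 mm and 103 mm; seen from above, the grip's centre reads a few mm high.

**Pad and blank:** I did not measure the pad's pressure on the blank; I infer it from the lever being at its limit. The last picture shows the blank in its nest and the collets and spare jaw apparently undisturbed. The spanner was mostly outside that last crop, and the arm did not go near it.

**What went wrong:**
- My first pass at the strap went over its top without moving it, because the shut fingers end about 25–30 mm behind the stated TCP. I went lower and repeated the pass.
- The last press on the lever was firmer than needed. It also had about 15 N sideways in the strap's opening direction, though the strap did not move.

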